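# Load a filter cell and hold the keyed collar home

### The arm

A 6-joint arm with a two-finger parallel gripper is mounted at the origin on the work surface. World frame = base frame: x ahead of the robot, y to its left, z up, the work surface at z = 0. Lengths are in mm, angles in rad, forces in N, time in s.
With the tool pointing down it reaches from about 425 to 925 mm from the base axis. Payload 12.5 kg.
Tool frame: the origin (TCP) lies at the very end of the fingers, on their centre line; the grasp point (between the pads) lies 19 mm behind it; z points along the fingers, y is the direction in which the jaws open and shut (so a half turn about z gives the same grasp; the last joint's range is limited). The gripper opens to 85 mm and grips with 20 to 120 N. Pads are 22 mm wide; open, the fingers measure 114 mm over their backs; the gripper's body (76 mm by 85 mm) begins 54 mm behind the grasp point. The pads swing forward as they close: fully open they stand 13 mm farther back than shut.
Start: joints at [-1.367, 0.491, 1.559, -0, 1.092, -0.106], TCP at [190.565, -595.256, 231.327] pointing down, gripper open.
Joint ranges: [-3.1, 3.1], [-0.84, 2.19], [0.05, 2.79], [-1.13, 4.28], [0.06, 2.93], [-2.69, 2.69]. Speed limits (rad/s): [2.22, 2.22, 2.79, 3.14, 3.14, 3.14].

### API

Orientations are given as [roll, pitch, yaw] about the fixed x, y, z axes, in that order (R = Rz(yaw) Ry(pitch) Rx(roll)).
In Python, from plant import sense, get_image, camera_model, finish_job gives the robot as it stands. The module is installed in compiled form; this text tells all that it offers.
- The arm moves only by the tool carry_out, never from a script. Its argument "motion" is a list of rows, each a list of 3 entries, a list of its own where there are three numbers: the turn, a rotation vector about the world's x, y, z in rad, then the shift along the world's x, y, z in cm, then the opening, from 0 (shut) to 1 (fully open). In form: [[[wx, wy, wz], [tx, ty, tz], claw], ...]. A call has 1 to 5 rows; each row shifts and turns the commanded pose from where the row before left it; what a row does not reach is not made up. A row lasts 1/8 s, in which the tool goes at most 62.5 mm and 10.7 degrees, less where a joint would pass 70% of its speed; a pose out of reach is approached as far as the arm can. A call with a gripper value outside its range is refused whole. The fingers move at their own pace and stop on an object; "force" is the grip in N (left out, the last holds). Time passes only in rows, so rows that do not move let the fingers close. It gives the time, the measured TCP pose, the force and the opening at its end, in the units of the state.
- sense(): the state, without advancing time (a new reading comes with each control period).
- get_image(name): name is "scene" or "top"; returns the picture (400x640x3 uint8, blue, green, red); there is no depth.
- camera_model(name): a dict with "camera_matrix" (3x3 intrinsics, pixels), "k1" (the pictures are not rectified: a ray, as slopes to the right and down, at radius r is drawn at 1 + k1 r^2 times it, then the intrinsics apply), "rvec" (rotation vector, rad) and "tvec" (3), from world to camera coordinates, as OpenCV has them. Camera axes: x right, y down, z forward; pixel columns grow to the right and rows downward; lengths in mm; the calibration is good to about 2 mm. A picture is of the moment at which its call begins. camera_model takes no time and is no camera call.
- finish_job(): hands the job in, once; it reports no verdict.
The state is a dict: "clock": time; "joint_pos": joint angles; "qd": joint speeds; "effort": joint torques, N m; "ee_pos": TCP position; "eef_rot": TCP orientation; "contact_force": force on the tool from outside, world axes, zero at the start; "ft_torque": the same for the moment, N m; "finger_gap": finger opening in mm.
Only numpy, scipy, OpenCV 4.12 (cv2) and the standard library are available. Lean on these libraries where they do the work, as an engineer would, in place of code of your own. Each camera call takes 0.05 s, during which the arm holds its last target.

### The job

Load the filter holder for a leak check: set the fresh white filter cell on the holder's rim, seated and level, and let go of it; then bring the knurled collar down over it, turn it until its hidden keyways drop over the pins, and push it fully home against the spring seal. Finish while still gripping the collar and holding it pushed down flat on the shoulder, because the spring lifts it if you let go. Leave everything else on the bench where it is.

Things in the scene. Friction and masses are not known exactly. Their poses are not given: they have to be found in the camera images.
- holder: fixed stainless filter holder: round foot 116 mm wide, column, bowl ending in a flat round shoulder (74 mm wide) 70 mm above the bench; on it a neck topped by a white sprung seal ring. Low side outlet with a red tap under the bowl. Origin: centre of its underside, z up
- shoulder (a point): centre of the shoulder's upper face, on the neck's axis, z up. The neck above is 44 mm in diameter. Four index pins, 5 mm thick and 90 degrees apart, stick out of it to 26 mm from the axis, their upper side 13.5 mm above the shoulder. The angle the pins stand at differs every time and is not given
- rim (a point): centre of the rim the cell sits on: the top of the white seal ring (43 mm outside, 37 mm bore), 26 mm above the shoulder while the spring is free; moves down with the seal. z up
- seal (a joint): how far the white seal ring is pushed down, m: 0 free, 0.004 when the collar is fully home on the cell; 3 N starts it moving, about 11 N at 4 mm
- cell: fresh filter cell: steel disc with a white face, 10 mm thick, about 60 g. Origin: centre of its underside, z up. Lowest 4 mm: chamfered spigot 34 mm in diameter; above it a 44 mm flange, 6 mm thick, chamfered on top, to grip by its edge. Flange rests on the rim, spigot inside the seal ring (1.4 mm play all round; origin then 4 mm below the rim). Starts on one of two pale green mats, 3 mm thick
- collar: knurled aluminium clamp collar: ring 60 mm in outside diameter, 35 mm tall, 110 to 220 g, right way up. Origin: centre of its underside, z up. Bore 47.6 mm, open below; inside, four keyways 12 mm wide, 90 degrees apart, hidden by the outer wall; how they stand to the pins is not known and must be felt. Starts on the other mat
- collar_lip (a point): on the collar's axis, 28 mm above its origin: underside of its inward top lip (7 mm thick, 30 mm hole), which bears on the cell. Off the keyways the collar rests on the pins, origin 13.5 mm above the shoulder; within about 0.1 rad of a match it drops till the lip meets the cell (origin at 4 mm), and pushed home its underside meets the shoulder (0 mm). Let go, the spring lifts it
- spent_cell: used filter cell, same steel shape and size as the fresh one but dull with a brown face; leave it lying. Origin: centre of its underside
- beaker: empty clear beaker, 60 mm wide, 75 mm tall. Origin: centre of its underside
- wash_bottle: white wash bottle with red cap and spout, 68 mm wide, 200 mm tall. Origin: centre of its underside
- vial_1: small capped amber vial, 23 mm wide, 47 mm tall. Origin: centre of its underside
- vial_2: the same, second vial. Origin: centre of its underside
- tweezers: steel tweezers lying flat, about 150 mm long. Origin: centre of its underside
- spanner: steel spanner lying flat, 150 mm long. Origin: centre of its underside
There are look-alikes about, which are no part of the job. Several things have the shape of the collar; the one meant has the colours described above.

How it is judged:
By the outcome, as a careful person would: the job done as asked, in the order asked, and still so for the second after the job is handed in, while the arm keeps its last pose, push and grip.
It also fails if it takes over 72 s, if anything falls off the work surface, if the arm or the gripper's body presses on something with over 40 N, if the wrist force passes 120 N, or if a joint passes its speed limit or range.

## Working session

There is one attempt and no reset: what is moved stays moved. The work goes in short steps, Python scripts to look and compute and a tool call to move; the robot and the scene stay as the last step left them, time stands still between calls to the robot, and variables do not carry over. Pictures are saved under pics/ and viewed, and the job is handed in when it is done.

Besides the shell and the picture viewer there is one more tool, called after "Request:" by a JSON object that holds its "fn" and its "kwargs", one argument or row to a line. carry_out: Moves the arm, as the interface text tells. Its arguments: {"type":"object","properties":{"motion":{"type":"array"},"force":{"type":"number"}},"required":["motion"]}

```bash
mkdir -p pics; cat > h.py <<'E'
import numpy as np,cv2
from plant import sense,get_image,camera_model,finish_job
def ray(name,u,v):
    m=camera_model(name);K=np.array(m["camera_matrix"],float);k1=float(m["k1"])
    R=cv2.Rodrigues(np.array(m["rvec"],float))[0];t=np.array(m["tvec"],float).ravel()
    p=cv2.undistortPoints(np.array([[[u,v]]],float),K,np.array([k1,0,0,0,0.]))[0,0]
    d=R.T@np.array([p[0],p[1],1]);return -R.T@t,d
def onz(name,u,v,z):
    c,d=ray(name,u,v);return c+d*(z-c[2])/d[2]
def proj(name,P):
    m=camera_model(name)
    return cv2.projectPoints(np.array(P,float).reshape(-1,1,3),np.array(m["rvec"],float),np.array(m["tvec"],float),np.array(m["camera_matrix"],float),np.array([float(m["k1"]),0,0,0,0.]))[0].reshape(-1,2)
E
python3 - <<'E'
from h import *
np.set_printoptions(precision=3,suppress=True)
for n in("scene","top"):
    cv2.imwrite(f"pics/{n}0.png",get_image(n));m=camera_model(n);print(n,m,ray(n,320,200))
print(sense())
E
```

```text
scene {'camera_matrix': array([[466.69 ,   0.   , 317.22 ],
       [  0.   , 466.69 , 198.867],
       [  0.   ,   0.   ,   1.   ]]), 'k1': -0.0581642002914048, 'rvec': array([ 1.103,  2.546, -0.811]), 'tvec': array([ 363.445, -312.677, 1383.196])} (array([1027.037,  450.97 ,  940.698]), array([-0.432, -0.386, -0.815]))
top {'camera_matrix': array([[399.207,   0.   , 319.539],
       [  0.   , 399.207, 194.576],
       [  0.   ,   0.   ,   1.   ]]), 'k1': -0.09111914513698527, 'rvec': array([ 2.143, -2.144,  0.155]), 'tvec': array([ 59.083, 582.871, 864.097])} (array([449.29 ,  55.865, 940.697]), array([ 0.134,  0.002, -0.991]))
{'clock': 0.1, 'joint_pos': array([-1.367,  0.491,  1.559, -0.   ,  1.092, -0.106]), 'qd': array([ 0.   , -0.   , -0.002,  0.   ,  0.001, -0.001]), 'effort': array([  0.003, -61.945, -26.203,  -0.   ,   0.003,  -0.   ]), 'ee_pos': array([ 190.521, -595.048,  230.784]), 'eef_rot': array([-3.141, -0.   ,  0.31 ]), 'contact_force': array([-0.237, -0.493, -0.107]), 'ft_torque': array([ 0.053,  0.011, -0.009]), 'finger_gap': 85.10212297285888}
```

View pics/scene0.png

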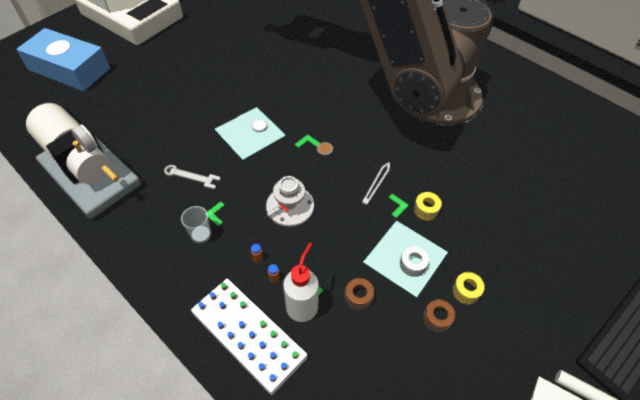

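View pics/top0.png

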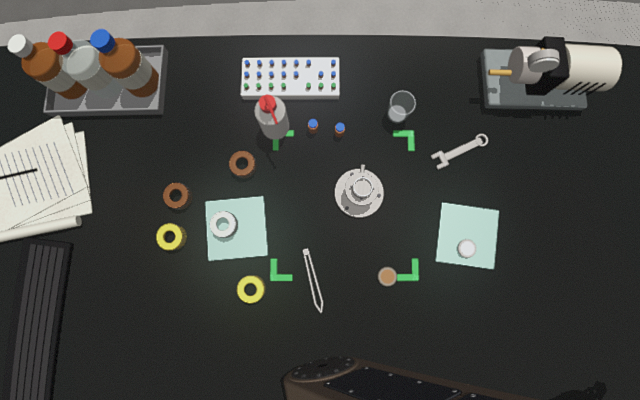

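Candidates (top view). Collar: silver ring (223,224) on the mat; look-alikes are yellow (170,236) and (251,289), brown (176,195) and (242,163). Cell: white (467,248) on the mat; the brown one at (388,276) is spent. By the description I choose (223,224) and (467,248), and will check both in crops.

```bash
python3 - <<'E'
from h import *
t=cv2.imread("pics/top0.png");s=cv2.imread("pics/scene0.png")
def c(i,u,v,r=32):return cv2.resize(i[v-r:v+r,u-r:u+r],(260,260),interpolation=cv2.INTER_CUBIC)
cv2.imwrite("pics/crop0.png",np.vstack([np.hstack([c(t,223,224),c(t,467,248),c(t,359,190)]),np.hstack([c(s,414,262),c(s,259,126),c(s,290,196)])]))
np.set_printoptions(precision=1,suppress=True)
for n,i in(("top",t),("scene",s)):
    hsv=cv2.cvtColor(i,cv2.COLOR_BGR2HSV)
    m=((hsv[...,1]<28)&(hsv[...,2]>100)).astype(np.uint8)*255
    for lab,P in(("collar",(223,224) if n=="top" else (414,262)),("cell",(467,248) if n=="top" else (259,126)),("holder",(359,190) if n=="top" else (290,196))):
        w=np.zeros_like(m);cv2.circle(w,P,32,255,-1)
        for k in cv2.findContours(m&w,cv2.RETR_EXTERNAL,cv2.CHAIN_APPROX_NONE)[0]:
            if cv2.contourArea(k)>60:
                (x,y),r=cv2.minEnclosingCircle(k);mo=cv2.moments(k)
                print(n,lab,x,y,r,mo['m10']/mo['m00'],mo['m01']/mo['m00'],cv2.contourArea(k),cv2.boundingRect(k))
E
```

```text
top collar 222.84939575195312 223.6445770263672 13.94680118560791 222.40675340768277 223.75433705080545 538.0 (209, 211, 28, 27)
top cell 466.8050842285156 247.88136291503906 9.662247657775879 466.86692015209127 248.00950570342206 263.0 (458, 239, 19, 19)
top holder 359.5 190.5 26.73023223876953 358.8330623306233 192.3884372177055 1845.0 (335, 164, 49, 54)
scene collar 414.1202392578125 260.6392517089844 15.386049270629883 413.99484675888255 259.8350962842419 614.5 (401, 246, 29, 31)
scene cell 258.6333312988281 124.5 7.779419422149658 258.73054587688733 124.81997677119627 143.5 (251, 119, 16, 13)
scene holder 289.0 201.0394744873047 25.533905029296875 289.28904361280337 202.0942848854076 1723.5 (266, 176, 48, 50)
```

View pics/crop0.png

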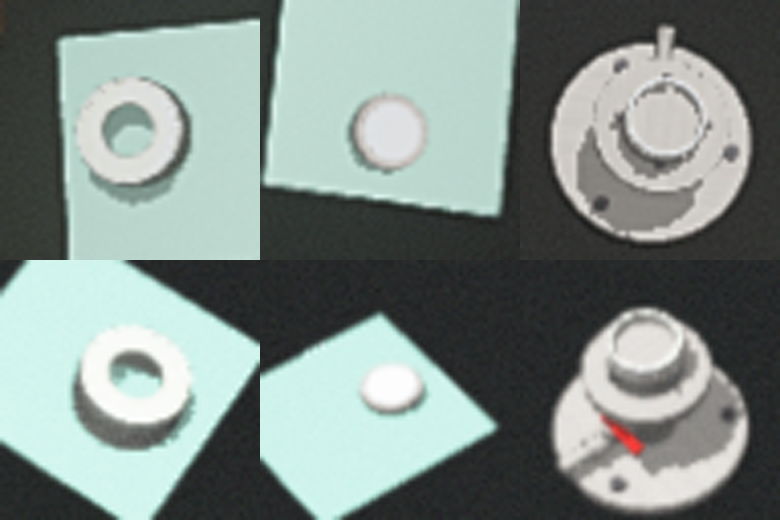

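```bash
python3 - <<'E'
from h import *
np.set_printoptions(precision=1,suppress=True)
def tri(a,b):
    c1,d1=ray("top",*a);c2,d2=ray("scene",*b)
    s=np.linalg.lstsq(np.c_[d1,-d2],c2-c1,rcond=None)[0];p,q=c1+s[0]*d1,c2+s[1]*d2
    return (p+q)/2,q-p
for n,a,b,z in(("collar",(222.8,223.9),(414.5,258.3),38),("cell",(466.9,248.0),(258.9,124.6),13),("rim",(362.7,186.8),(288.8,184.0),96)):
    print(n,onz("top",*a,z),onz("scene",*b,z),tri(a,b))
# reproject circles for check
t=cv2.imread("pics/top0.png");s=cv2.imread("pics/scene0.png")
th=np.linspace(0,2*np.pi,60)
rows=[]
for n,i in(("top",t),("scene",s)):
    big=cv2.resize(i,None,fx=4,fy=4,interpolation=cv2.INTER_CUBIC);r=[]
    for a,b,z,rad in(((222.8,223.9),(414.5,258.3),38,30),((466.9,248.0),(258.9,124.6),13,20.5),((362.7,186.8),(288.8,184.0),96,21.5)):
        u=a if n=="top" else b;P=onz(n,*u,z)
        q=proj(n,np.c_[P[0]+rad*np.cos(th),P[1]+rad*np.sin(th),0*th+z])*4+1.5
        cv2.polylines(big,[np.round(q).astype(int)],True,(0,0,255),1)
        x,y=int(u[0]*4),int(u[1]*4);r.append(big[y-130:y+130,x-130:x+130])
    rows.append(np.hstack(r))
cv2.imwrite("pics/ov.png",np.vstack(rows))
E
```

```text
collar [516.3 279.1  38. ] [521.3 280.2  38. ] (array([517.3, 279.8,  32. ]), array([ 1. , -1.5, -0.3]))
cell [ 461.1 -284.9   13. ] [ 463.5 -284.9   13. ] (array([ 461.5, -286.6,   10. ]), array([ 0.7, -1. ,  0.4]))
rim [591.9 -34.   96. ] [595.1 -31.4  96. ] (array([592.6, -34.4,  91. ]), array([-0.2,  0.3, -0.1]))
```

View pics/ov.png

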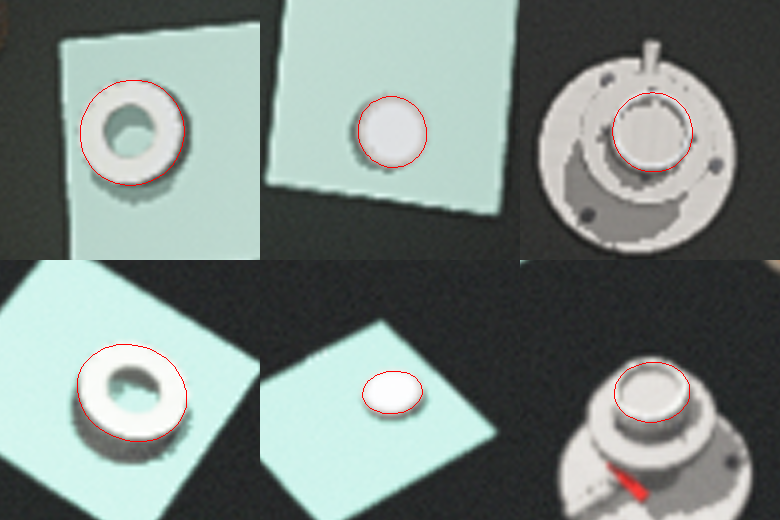

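Overlays fit: silver collar top at (223,224), white cell at (467,248), rim at (363,187). I'll first feel the holder's exact axis with the jaws, then fetch the cell.

Request:
{"fn": "carry_out", "kwargs": {
  "motion": [
    [[0,0,-0.062],[2.7,3.75,-0.5],1],
    [[0,0,-0.062],[2.7,3.75,-0.5],1],
    [[0,0,-0.062],[2.7,3.75,-0.5],1],
    [[0,0,-0.062],[2.7,3.75,-0.5],1],
    [[0,0,-0.062],[2.7,3.75,-0.5],1]
  ],
  "force": 20
}}

```text
clock: 0.72
ee_pos: [326.2, -406.4, 206.0]
eef_rot: [-3.141, 0.0, -0.002]
contact_force: [0.8, -0.7, -1.0]
finger_gap: 85.4
```

Request:
{"fn": "carry_out", "kwargs": {
  "motion": [
    [[0,0,0],[2.7,3.75,-0.5],1],
    [[0,0,0],[2.7,3.75,-0.5],1],
    [[0,0,0],[2.7,3.75,-0.5],1],
    [[0,0,0],[2.7,3.75,-0.5],1],
    [[0,0,0],[2.7,3.75,-0.5],1]
  ]
}}

```text
clock: 1.35
ee_pos: [461.2, -218.9, 181.1]
eef_rot: [-3.142, 0.0, -0.0]
contact_force: [0.4, -0.4, -1.1]
finger_gap: 85.4
```

Request:
{"fn": "carry_out", "kwargs": {
  "motion": [
    [[0,0,0],[2.65,3.75,-0.5],0.7],
    [[0,0,0],[2.65,3.75,-0.5],0.7],
    [[0,0,0],[2.65,3.75,-0.5],0.7],
    [[0,0,0],[2.65,3.75,-0.5],0.7],
    [[0,0,0],[2.65,3.75,-0.5],0.7]
  ]
}}

```text
clock: 1.98
ee_pos: [593.7, -31.4, 155.9]
eef_rot: [3.142, 0.0, -0.0]
contact_force: [-0.0, -0.4, -0.3]
finger_gap: 59.6
```

Request:
{"fn": "carry_out", "kwargs": {
  "motion": [
    [[0,0,0],[0,-0.13,-3.5],0.7],
    [[0,0,0],[0,0,-3.4],0.7],
    [[0,0,0],[0,0,0],0.4],
    [[0,0,0],[0,0,0],0.4],
    [[0,0,0],[0,0,0],0.4]
  ]
}}

```text
clock: 2.6
ee_pos: [591.8, -34.8, 86.0]
eef_rot: [3.141, 0.004, -0.001]
contact_force: [1.6, -5.7, -26.1]
finger_gap: 41.6
```

```bash
cat > look.py <<'E'
import sys
from h import *
def look(tag,us,ut=None,r=45):
    a=[]
    for n,u in(("scene",us),("top",ut)):
        if u is None: continue
        i=get_image(n);cv2.imwrite(f"pics/{tag}_{n}_full.png",i)
        x,y=u;c=i[max(0,y-r):y+r,max(0,x-r):x+r];a.append(cv2.resize(c,(390,390),interpolation=cv2.INTER_CUBIC))
    cv2.imwrite(f"pics/{tag}.png",np.hstack(a))
E
python3 - <<'E'
from look import *
look("probe1",(289,184),(362,187));s=sense();print(s["ee_pos"],s["contact_force"],s["ft_torque"],s["finger_gap"])
E
```

```text
[591.76227777 -34.7662373   86.05442071] [  1.94487714  -5.91704769 -26.4607933 ] [-0.99510707 -0.18798681 -0.10040391] 41.449237089357716
```

View pics/probe1.png

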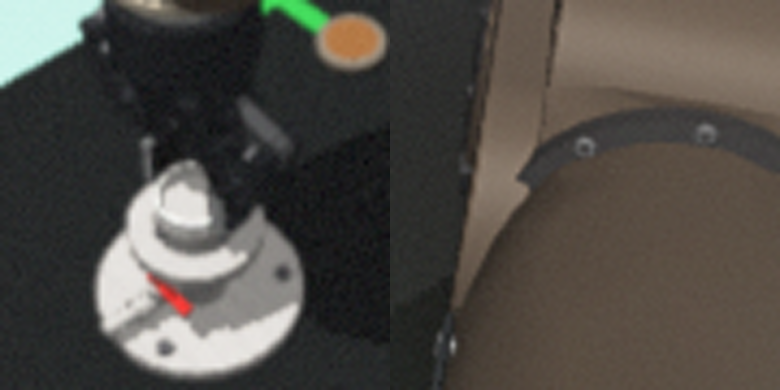

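Request:
{"fn": "carry_out", "kwargs": {
  "motion": [
    [[0,0,0],[0,0,0],0.7],
    [[0,0,0],[0,-0.2,0],0.7],
    [[0,0,0],[0,0,0],0.7],
    [[0,0,0],[0,0,0],0.7]
  ]
}}

```text
clock: 3.2
ee_pos: [593.3, -36.0, 87.8]
eef_rot: [3.141, -0.001, -0.0]
contact_force: [-0.9, 0.2, -0.7]
finger_gap: 59.6
```

Request:
{"fn": "carry_out", "kwargs": {
  "motion": [
    [[0,0,0],[0,0,0],0.4],
    [[0,0,0],[0,0,0],0.4],
    [[0,0,0],[0,0,0],0.4]
  ]
}}

```text
clock: 3.58
ee_pos: [593.1, -35.1, 87.7]
eef_rot: [-3.141, -0.0, -0.0]
contact_force: [-0.2, 7.6, 3.1]
finger_gap: 41.6
```

Request:
{"fn": "carry_out", "kwargs": {
  "motion": [
    [[0,0,0],[0,0.1,0],0.7],
    [[0,0,0.1],[0,0,0],0.7],
    [[0,0,0.18],[0,0,0],0.7],
    [[0,0,0.18],[0,0,0],0.7],
    [[0,0,0.18],[0,0,0],0.7]
  ]
}}

```text
clock: 4.2
ee_pos: [593.1, -35.2, 87.3]
eef_rot: [3.141, 0.0, 0.646]
contact_force: [-0.9, -0.0, 0.1]
finger_gap: 59.8
```

Request:
{"fn": "carry_out", "kwargs": {
  "motion": [
    [[0,0,0.18],[0,0,0],0.7],
    [[0,0,0.18],[0,0,0],0.7],
    [[0,0,0.18],[0,0,0],0.7],
    [[0,0,0.18],[0,0,0],0.7],
    [[0,0,0.18],[0,0,0],0.7]
  ]
}}

```text
clock: 4.82
ee_pos: [593.0, -35.2, 87.3]
eef_rot: [-3.142, 0.0, 1.546]
contact_force: [0.2, -0.5, 0.4]
finger_gap: 59.6
```

Request:
{"fn": "carry_out", "kwargs": {
  "motion": [
    [[0,0,0.03],[0,0,0],0.7],
    [[0,0,0],[0,0,0],0.7]
  ]
}}

```text
clock: 5.08
ee_pos: [593.0, -35.1, 87.3]
eef_rot: [-3.142, 0.0, 1.567]
contact_force: [1.1, 0.7, 0.0]
finger_gap: 59.8
```

Request:
{"fn": "carry_out", "kwargs": {
  "motion": [
    [[0,0,0],[0,0,0],0.4],
    [[0,0,0],[0,0,0],0.4],
    [[0,0,0],[0,0,0],0.4]
  ]
}}

```text
clock: 5.45
ee_pos: [594.3, -35.1, 87.9]
eef_rot: [3.138, 0.0, 1.569]
contact_force: [5.0, 1.1, 2.2]
finger_gap: 42.0
```

Request:
{"fn": "carry_out", "kwargs": {
  "motion": [
    [[0,0,0],[0,0,0],0.7],
    [[0,0,0],[0,0,3],0.8],
    [[0,0,0],[-1.5,-2.5,2],0.9],
    [[0,0,0],[-2.6,-5,0],0.9],
    [[0,0,0],[-2.6,-5,0],0.9]
  ]
}}

```text
clock: 6.08
ee_pos: [524.9, -160.9, 137.4]
eef_rot: [-3.141, -0.0, 1.57]
contact_force: [0.4, -1.0, 0.6]
finger_gap: 76.8
```

Request:
{"fn": "carry_out", "kwargs": {
  "motion": [
    [[0,0,0],[-2.6,-5,0],0.9],
    [[0,0,0],[-2.6,-5,0],0.9],
    [[0,0,0],[-1.1,-2.6,-3],0.9],
    [[0,0,0],[0,0,-4],0.9],
    [[0,0,0],[0,0,0],0.9]
  ]
}}

```text
clock: 6.7
ee_pos: [461.5, -285.4, 65.3]
eef_rot: [-3.137, -0.004, 1.569]
contact_force: [-0.2, 0.0, -0.1]
finger_gap: 76.9
```

Request:
{"fn": "carry_out", "kwargs": {
  "motion": [
    [[0,0,0],[0.05,0,-3],0.85],
    [[0,0,0],[0,0,-2.5],0.8],
    [[0,0,0],[0,0,-0.5],0.7],
    [[0,0,0],[0,0,0],0.7]
  ]
}}

```text
clock: 7.2
ee_pos: [464.0, -286.0, 8.4]
eef_rot: [3.141, 0.0, 1.57]
contact_force: [0.5, -1.2, 0.7]
finger_gap: 59.7
```

```bash
python3 - <<'E'
from look import *
look("cellpre",(259,126),(467,248));s=sense();print(s["ee_pos"],s["contact_force"],s["finger_gap"])
E
```

```text
[ 464.11960201 -286.24483201    8.62767598] [-0.05334655  0.03943812 -0.22586109] 59.85246981217891
```

View pics/cellpre.png

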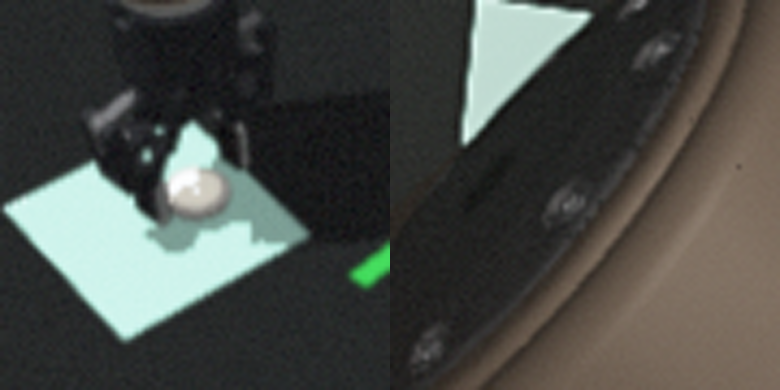

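The scene view shows the jaws on either side of the white cell (crop 198,192), the near pad a few mm away. Lowering and closing gently.

Request:
{"fn": "carry_out", "kwargs": {
  "motion": [
    [[0,0,0],[0,0,-0.4],0.7],
    [[0,0,0],[0,0,0],0.6],
    [[0,0,0],[0,0,0],0.45],
    [[0,0,0],[0,0,0],0.4],
    [[0,0,0],[0,0,0],0.4]
  ],
  "force": 20
}}

```text
clock: 7.92
ee_pos: [463.6, -286.1, 3.6]
eef_rot: [3.141, 0.0, 1.57]
contact_force: [-1.5, 0.8, 5.2]
finger_gap: 42.4
```

Request:
{"fn": "carry_out", "kwargs": {
  "motion": [
    [[0,0,0],[0,0,0],0.7],
    [[0,0,0],[0,0,0],0.75],
    [[0,0,-0.18],[0,0,0],0.75],
    [[0,0,-0.18],[0,0,0],0.75],
    [[0,0,-0.18],[0,0,0],0.75]
  ]
}}

```text
clock: 8.55
ee_pos: [463.5, -286.0, 3.2]
eef_rot: [-3.142, -0.0, 1.024]
contact_force: [0.8, -0.0, -0.0]
finger_gap: 64.0
```

Request:
{"fn": "carry_out", "kwargs": {
  "motion": [
    [[0,0,-0.18],[0,0,0],0.75],
    [[0,0,-0.18],[0,0,0],0.75],
    [[0,0,-0.18],[0,0,0],0.75],
    [[0,0,-0.18],[0,0,0],0.75],
    [[0,0,-0.18],[0,0,0],0.75]
  ]
}}

```text
clock: 9.18
ee_pos: [463.5, -286.0, 3.2]
eef_rot: [-3.141, 0.0, 0.124]
contact_force: [-0.6, 0.4, -0.7]
finger_gap: 64.2
```

Request:
{"fn": "carry_out", "kwargs": {
  "motion": [
    [[0,0,-0.13],[0,0,0],0.75],
    [[0,0,0],[0,0,0],0.6],
    [[0,0,0],[0,0,0],0.45],
    [[0,0,0],[0,0,0],0.4],
    [[0,0,0],[0,0,0],0.4]
  ]
}}

```text
clock: 9.8
ee_pos: [463.6, -286.1, 3.4]
eef_rot: [3.141, -0.0, 0.001]
contact_force: [-1.2, 0.2, 4.3]
finger_gap: 42.7
```

Request:
{"fn": "carry_out", "kwargs": {
  "motion": [
    [[0,0,0],[0,0,0],0.4],
    [[0,0,0],[0,0,1],0.4],
    [[0,0,0],[0,0,4],0.4],
    [[0,0,0],[0,0,5],0.4],
    [[0,0,0],[2,4,3],0.4]
  ],
  "force": 35
}}

```text
clock: 10.42
ee_pos: [483.7, -247.5, 135.9]
eef_rot: [3.14, -0.002, -0.003]
contact_force: [0.8, 0.3, -0.7]
finger_gap: 42.0
```

Request:
{"fn": "carry_out", "kwargs": {
  "motion": [
    [[0,0,0],[2.6,5,0],0.4],
    [[0,0,0],[2.6,5,0],0.4],
    [[0,0,0],[2.6,5,0],0.4],
    [[0,0,0],[2.6,5,0],0.4],
    [[0,0,0],[0.7,1.1,0],0.4]
  ]
}}

```text
clock: 11.05
ee_pos: [595.4, -32.2, 133.6]
eef_rot: [-3.142, -0.0, 0.003]
contact_force: [-1.2, -0.7, -0.6]
finger_gap: 41.5
```

Request:
{"fn": "carry_out", "kwargs": {
  "motion": [
    [[0,0,0],[0,0,0],0.4],
    [[0,0,0],[0,0,0],0.4]
  ]
}}

```text
clock: 11.3
ee_pos: [594.0, -36.2, 133.4]
eef_rot: [3.141, 0.0, -0.001]
contact_force: [-0.4, -0.7, -1.0]
finger_gap: 41.5
```

```bash
python3 - <<'E'
from look import *
look("cellheld",(289,180),(362,187));s=sense();print(s["ee_pos"],s["contact_force"],s["finger_gap"])
E
```

```text
[594.10680168 -36.32950213 133.44994313] [-0.5079173  -0.83117327 -0.47686514] 41.744335364726645
```

View pics/cellheld.png

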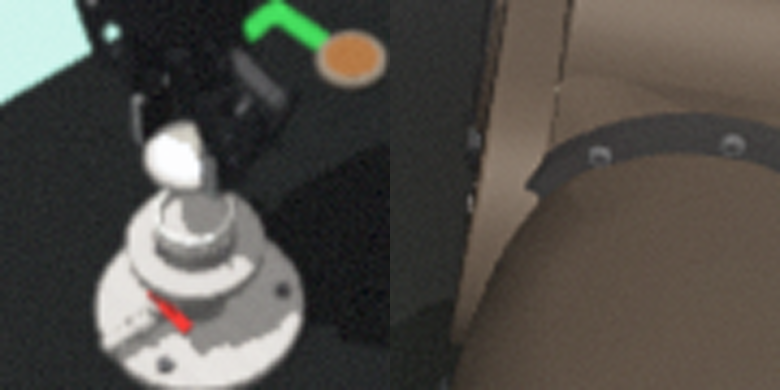

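```bash
python3 - <<'E'
import cv2
i=cv2.imread("pics/cellheld_scene_full.png");cv2.imwrite("pics/z1.png",cv2.resize(i[140:200,255:325],(700,600),interpolation=cv2.INTER_CUBIC))
E
```

```text
(no output)
```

View pics/z1.png

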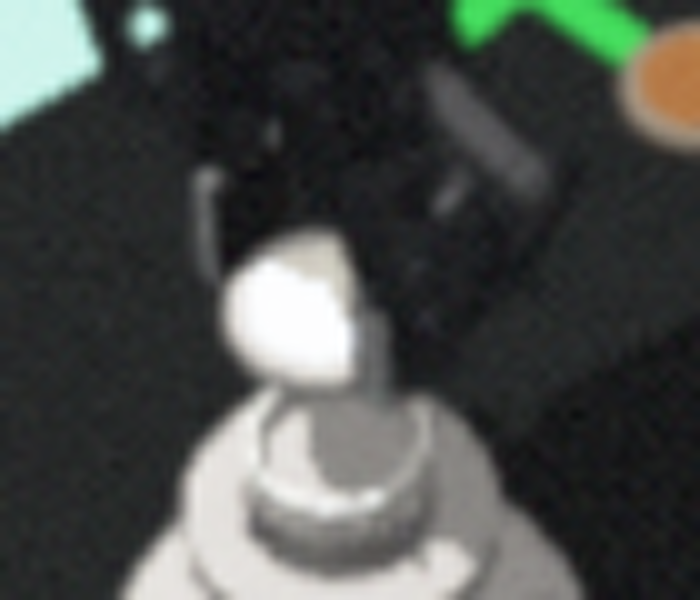

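The held cell has tilted about the jaw axis: its face at (285,170) in the scene view appears round. I'll set it flat on the bare bench near (500,-150), regrip and carry it more smoothly.

Request:
{"fn": "carry_out", "kwargs": {
  "motion": [
    [[0,0,0],[-1.2,-1.4,0],0.4],
    [[0,0,0],[-2.4,-2.9,-1],0.4],
    [[0,0,0],[-2.8,-3.4,-2],0.4],
    [[0,0,0],[-2,-2.5,-3],0.4],
    [[0,0,0],[-1,-1.2,-2.5],0.4]
  ],
  "force": 25
}}

```text
clock: 12.02
ee_pos: [498.5, -151.1, 47.8]
eef_rot: [3.141, 0.0, -0.003]
contact_force: [0.5, -0.3, -1.4]
finger_gap: 42.0
```

Request:
{"fn": "carry_out", "kwargs": {
  "motion": [
    [[0,0,0],[0,0,-1.5],0.4],
    [[0,0,0],[0,0,-0.8],0.4],
    [[0,0,0],[0,0,-0.5],0.4],
    [[0,0,0],[0,0,-0.3],0.4],
    [[0,0,0],[0,0,0],0.4]
  ]
}}

```text
clock: 12.65
ee_pos: [500.8, -148.8, 17.5]
eef_rot: [3.141, -0.0, 0.0]
contact_force: [0.6, -0.9, 0.2]
finger_gap: 42.0
```

Request:
{"fn": "carry_out", "kwargs": {
  "motion": [
    [[0,0,0],[0,0,-0.3],0.4],
    [[0,0,0],[0,0,-0.3],0.4],
    [[0,0,0],[0,0,-0.3],0.4],
    [[0,0,0],[0,0,-0.3],0.4],
    [[0,0,0],[0,0,0],0.4]
  ],
  "force": 20
}}

```text
clock: 13.28
ee_pos: [500.5, -149.0, 5.1]
eef_rot: [-3.142, 0.0, -0.0]
contact_force: [0.1, 0.9, -0.5]
finger_gap: 41.6
```

```bash
python3 - <<'E'
from look import *
p=proj("scene",[500,-150,8])[0].astype(int);s=sense();print(p,s["ee_pos"],s["contact_force"],s["ft_torque"])
look("bench",tuple(p),None,30)
E
```

```text
[283 158] [ 500.46282985 -149.04574951    5.0658638 ] [ 0.05956263  0.90726452 -0.51605113] [ 0.04907204  0.03329645 -0.01550438]
```

View pics/bench.png

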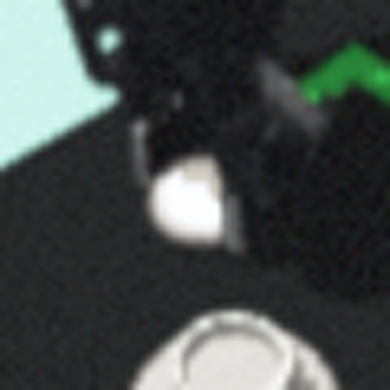

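```bash
python3 - <<'E'
from look import *
th=np.linspace(0,2*np.pi,80);out=[]
for f,P in(("bench",(500.5,-149,5.1)),("cellheld",(594.1,-36.3,133.4))):
    i=cv2.imread(f"pics/{f}_scene_full.png");big=cv2.resize(i,None,fx=8,fy=8,interpolation=cv2.INTER_CUBIC)
    for z,r,c in((9.7,20.5,(0,0,255)),(3.7,22,(0,255,0))):
        q=proj("scene",np.c_[P[0]+r*np.cos(th),P[1]+r*np.sin(th),0*th+P[2]+z])*8+3.5
        cv2.polylines(big,[np.round(q).astype(int)],True,c,1)
    x,y=q.mean(0).astype(int);out.append(big[y-190:y+190,x-190:x+190])
cv2.imwrite("pics/ov2.png",np.hstack(out))
E
```

```text
(no output)
```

View pics/ov2.png

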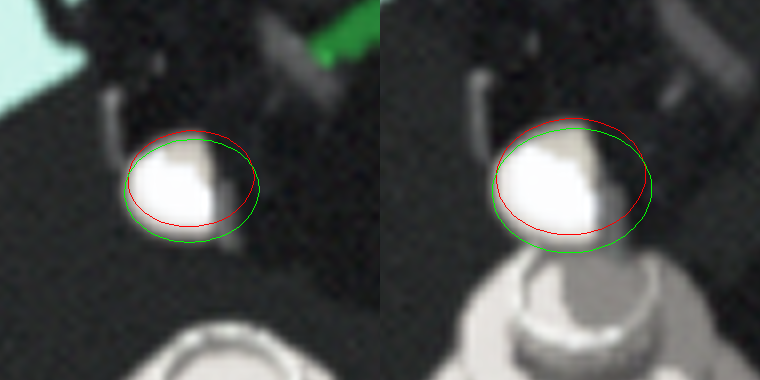

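The level-disc overlay fits in both pictures, so the tilt was only the finger hiding part of the cell. Back to the holder.

Request:
{"fn": "carry_out", "kwargs": {
  "motion": [
    [[0,0,0],[0,0,2],0.4],
    [[0,0,0],[0,0,4],0.4],
    [[0,0,0],[1,1.2,4],0.4],
    [[0,0,0],[2.5,3,2],0.4],
    [[0,0,0],[3,3.6,0],0.4]
  ],
  "force": 30
}}

```text
clock: 13.95
ee_pos: [566.8, -70.7, 127.5]
eef_rot: [3.141, -0.003, -0.002]
contact_force: [-0.2, -0.7, -0.9]
finger_gap: 42.1
```

Request:
{"fn": "carry_out", "kwargs": {
  "motion": [
    [[0,0,0],[2,2.5,0],0.4],
    [[0,0,0],[0.89,1.1,0],0.4],
    [[0,0,0],[0,0,-1],0.4],
    [[0,0,0],[0,0,0],0.4],
    [[0,0,0],[0,0,0],0.4]
  ]
}}

```text
clock: 14.58
ee_pos: [594.0, -35.9, 115.2]
eef_rot: [3.142, 0.001, -0.001]
contact_force: [0.5, 0.9, -0.2]
finger_gap: 41.4
```

Request:
{"fn": "carry_out", "kwargs": {
  "motion": [
    [[0,0,0],[0.04,0.09,-0.8],0.4],
    [[0,0,0],[0,0,-0.6],0.4],
    [[0,0,0],[0,0,-0.4],0.4],
    [[0,0,0],[0,0,-0.2],0.4],
    [[0,0,0],[0,0,0],0.4]
  ],
  "force": 20
}}

```text
clock: 15.2
ee_pos: [594.9, -34.1, 95.2]
eef_rot: [3.142, 0.0, -0.0]
contact_force: [0.2, 0.1, -0.4]
finger_gap: 41.9
```

Request:
{"fn": "carry_out", "kwargs": {
  "motion": [
    [[0,0,0],[0,0,0],0.4],
    [[0,0,0],[0,0,0],0.4]
  ]
}}

```text
clock: 15.45
ee_pos: [594.9, -34.2, 95.5]
eef_rot: [3.141, -0.0, -0.0]
contact_force: [1.4, -0.1, -0.4]
finger_gap: 41.9
```

Request:
{"fn": "carry_out", "kwargs": {
  "motion": [
    [[0,0,0],[-0.04,-0.07,0],0.4],
    [[0,0,0],[0,0,-0.15],0.4],
    [[0,0,0],[0,0,-0.1],0.4],
    [[0,0,0],[0,0,0],0.4]
  ]
}}

```text
clock: 15.95
ee_pos: [594.6, -34.9, 93.0]
eef_rot: [3.141, -0.0, -0.0]
contact_force: [0.6, -0.1, 2.4]
finger_gap: 41.4
```

Request:
{"fn": "carry_out", "kwargs": {
  "motion": [
    [[0,0,0],[0,0,-0.07],0.4],
    [[0,0,0],[0,0,0],0.4],
    [[0,0,0],[0,0,0],0.4]
  ]
}}

```text
clock: 16.32
ee_pos: [594.6, -34.9, 92.3]
eef_rot: [3.141, -0.0, -0.0]
contact_force: [1.4, -0.7, 3.4]
finger_gap: 41.8
```

```bash
python3 - <<'E'
from look import *
look("seat",(289,180),None,30);s=sense();print(s["ee_pos"],s["contact_force"],s["ft_torque"])
E
```

```text
[594.58376118 -34.90129384  92.2167465 ] [ 0.28615447 -1.07032947  4.03787092] [-0.16508745 -0.04982164  0.04952182]
```

View pics/seat.png

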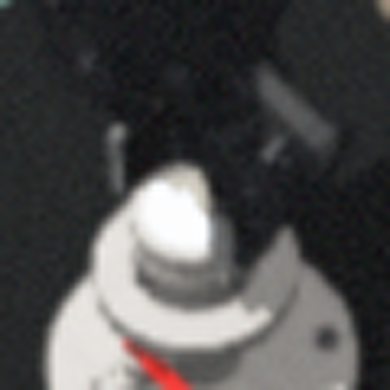

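Request:
{"fn": "carry_out", "kwargs": {
  "motion": [
    [[0,0,0],[0,0,0],0.6],
    [[0,0,0],[0,0,0],0.7],
    [[0,0,0],[0,0,2],0.7],
    [[0,0,0],[0,0,4],0.9],
    [[0,0,0],[-0.5,3,2],0.95]
  ]
}}

```text
clock: 17.0
ee_pos: [590.0, -5.7, 173.7]
eef_rot: [3.141, -0.002, -0.002]
contact_force: [-1.0, -0.5, -0.5]
finger_gap: 80.9
```

Request:
{"fn": "carry_out", "kwargs": {
  "motion": [
    [[0,0,0],[-1.4,5.8,0],0.95],
    [[0,0,0],[-1.4,5.8,0],0.95],
    [[0,0,0],[-1.4,5.8,0],0.95],
    [[0,0,0],[-1.4,5.8,0],0.95],
    [[0,0,0],[-1.4,5,0],0.95]
  ]
}}

```text
clock: 17.62
ee_pos: [518.6, 279.2, 172.0]
eef_rot: [3.141, 0.0, 0.0]
contact_force: [0.7, -0.4, -0.7]
finger_gap: 81.2
```

```bash
python3 - <<'E'
from look import *
look("seated",(289,184),(362,187),30);s=sense();print(s["ee_pos"],s["contact_force"],s["finger_gap"])
print(onz("top",270,135,20), proj("top",[[594.4,-35,102]]),proj("scene",[[594.4,-35,102]]))
E
```

```text
[517.70913105 281.11362285 171.90738695] [ 0.48081064 -0.56571995 -0.35077825] 81.2100689598016
[730.64216588 177.51405649  20.        ] [[363.44014249 185.15772285]] [[287.77465376 181.34036365]]
```

View pics/seated.png

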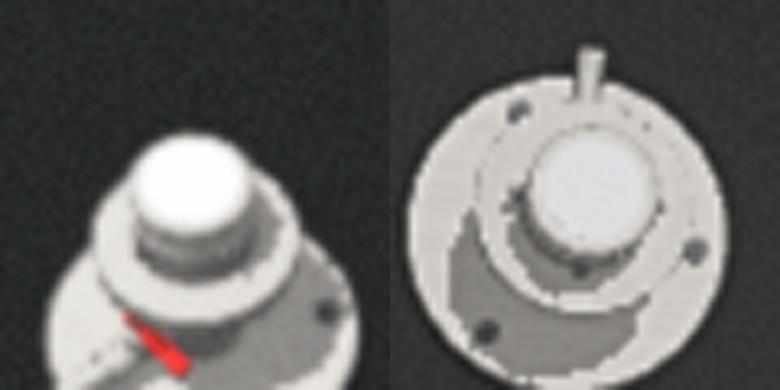

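The white cell sits level and centred on the ring (scene crop centre (192,185), top crop (590,188)). The pins show as dark nubs near the world axes. Now the collar.

Request:
{"fn": "carry_out", "kwargs": {
  "motion": [
    [[0,0,0],[0.1,-0.2,-4],1],
    [[0,0,0],[0,0,-4.5],1],
    [[0,0,0],[0,0,-3],1],
    [[0,0,0],[0,0,0],1],
    [[0,0,0],[0,0,0],1]
  ]
}}

```text
clock: 18.35
ee_pos: [521.0, 275.1, 58.2]
eef_rot: [-3.141, -0.001, -0.0]
contact_force: [1.1, 0.2, -0.2]
finger_gap: 85.6
```

```bash
python3 - <<'E'
from look import *
look("colpre",(414,262),(223,224),40);s=sense();print(s["ee_pos"],s["contact_force"],s["finger_gap"])
E
```

```text
[521.11890366 275.24285358  58.5664765 ] [-0.01671163 -0.31351727  1.51612959] 85.30984691954544
```

View pics/colpre.png

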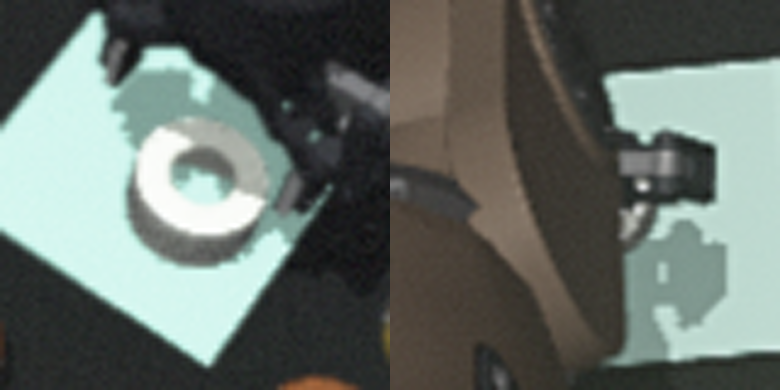

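Request:
{"fn": "carry_out", "kwargs": {
  "motion": [
    [[0,0,0],[-0.1,0.28,-1],1],
    [[0,0,0],[0,0,-1],1],
    [[0,0,0],[0,0,-1],1],
    [[0,0,0],[0,0,0],1],
    [[0,0,0],[0,0,0],1]
  ]
}}

```text
clock: 19.08
ee_pos: [519.5, 278.0, 27.1]
eef_rot: [3.141, 0.0, -0.0]
contact_force: [0.1, 0.4, -0.3]
finger_gap: 85.4
```

Request:
{"fn": "carry_out", "kwargs": {
  "motion": [
    [[0,0,0],[0,0,-0.9],1],
    [[0,0,0],[0,0,-0.9],1],
    [[0,0,0],[0,0,0],1],
    [[0,0,0],[0,0,0],0.8],
    [[0,0,0],[0,0,0],0.6]
  ]
}}

```text
clock: 19.7
ee_pos: [519.6, 278.0, 9.4]
eef_rot: [-3.142, -0.0, -0.0]
contact_force: [0.6, 0.6, -0.6]
finger_gap: 59.5
```

Request:
{"fn": "carry_out", "kwargs": {
  "motion": [
    [[0,0,0],[0,0,0],0.6],
    [[0,0,0],[0,0,0],0.6]
  ]
}}

```text
clock: 19.95
ee_pos: [519.6, 278.0, 9.4]
eef_rot: [-3.141, -0.001, -0.0]
contact_force: [0.2, -0.1, 2.8]
finger_gap: 59.9
```

Request:
{"fn": "carry_out", "kwargs": {
  "motion": [
    [[0,0,0],[0,0,0],0.95],
    [[0,0,0],[0,0,0],0.98],
    [[0,0,0.18],[0,0,0],0.98],
    [[0,0,0.18],[0,0,0],0.98],
    [[0,0,0.18],[0,0,0],0.98]
  ]
}}

```text
clock: 20.58
ee_pos: [519.4, 277.9, 9.0]
eef_rot: [3.142, 0.0, 0.546]
contact_force: [0.2, -0.4, 0.3]
finger_gap: 84.0
```

Request:
{"fn": "carry_out", "kwargs": {
  "motion": [
    [[0,0,0.18],[0,0,0],0.98],
    [[0,0,0.18],[0,0,0],0.98],
    [[0,0,0.18],[0,0,0],0.98],
    [[0,0,0.18],[0,0,0],0.98],
    [[0,0,0.18],[0,0,0],0.98]
  ]
}}

```text
clock: 21.2
ee_pos: [519.5, 277.9, 9.1]
eef_rot: [3.142, 0.0, 1.446]
contact_force: [-0.3, 0.4, -0.0]
finger_gap: 83.9
```

Request:
{"fn": "carry_out", "kwargs": {
  "motion": [
    [[0,0,0.13],[0,0,0],0.98],
    [[0,0,0],[0,0,0],0.98],
    [[0,0,0],[0,0,0],0.8],
    [[0,0,0],[0,0,0],0.6],
    [[0,0,0],[0,0,0],0.6]
  ]
}}

```text
clock: 21.82
ee_pos: [519.5, 277.9, 9.2]
eef_rot: [3.142, -0.0, 1.569]
contact_force: [-0.4, -0.4, 1.6]
finger_gap: 59.7
```

Request:
{"fn": "carry_out", "kwargs": {
  "motion": [
    [[0,0,0],[0,0,0],0.5],
    [[0,0,0],[0,0,0],0.5],
    [[0,0,0],[0,0,2],0.5],
    [[0,0,0],[0,0,5],0.5],
    [[0,0,0],[0.5,-2,5],0.5]
  ],
  "force": 70
}}

```text
clock: 22.45
ee_pos: [523.9, 258.3, 129.9]
eef_rot: [-3.141, 0.0, 1.571]
contact_force: [0.2, 0.5, -1.5]
finger_gap: 58.7
```

Request:
{"fn": "carry_out", "kwargs": {
  "motion": [
    [[0,0,0],[1.2,-5,1],0.5],
    [[0,0,0],[1.4,-5.5,0],0.5],
    [[0,0,0],[1.4,-5.5,0],0.5],
    [[0,0,0],[1.2,-5.5,0],0.5],
    [[0,0,0],[1.1,-4.8,0],0.5]
  ]
}}

```text
clock: 23.08
ee_pos: [587.5, -7.1, 138.9]
eef_rot: [-3.141, -0.0, 1.569]
contact_force: [0.5, 1.7, -2.3]
finger_gap: 58.3
```

Request:
{"fn": "carry_out", "kwargs": {
  "motion": [
    [[0,0,0],[0.7,-3,0],0.5],
    [[0,0,0],[0,0,0],0.5],
    [[0,0,0],[0,0,0],0.5],
    [[0,0,0],[0,0,0],0.5]
  ]
}}

```text
clock: 23.58
ee_pos: [594.2, -34.0, 139.1]
eef_rot: [-3.141, -0.0, 1.571]
contact_force: [-0.0, -0.6, -2.1]
finger_gap: 58.6
```

```bash
python3 - <<'E'
from look import *
look("colheld",(289,170),(362,187),50);s=sense();print(s["ee_pos"],s["contact_force"],s["ft_torque"],s["finger_gap"],s["joint_pos"])
E
```

```text
[594.36093434 -34.15235796 139.17049546] [ 0.7488024   0.22571127 -2.24392681] [ 0.0284697  -0.03156188  0.05149846] 59.31297705537821 [-1.68326695e-01  5.54230437e-01  1.72903680e+00  2.77719527e-05
  8.58299443e-01 -1.68541079e-01]
```

View pics/colheld.png

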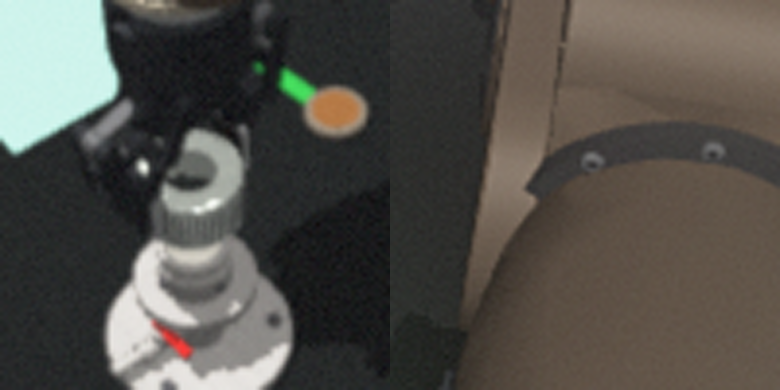

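Request:
{"fn": "carry_out", "kwargs": {
  "motion": [
    [[0,0,0],[0,-0.08,-1],0.5],
    [[0,0,0],[0,0,-1],0.5],
    [[0,0,0],[0,0,-0.8],0.5],
    [[0,0,0],[0,0,0],0.5],
    [[0,0,0],[0,0,0],0.5]
  ]
}}

```text
clock: 24.3
ee_pos: [594.6, -35.9, 111.2]
eef_rot: [3.141, 0.0, 1.57]
contact_force: [-0.3, -0.4, -2.3]
finger_gap: 58.7
```

Request:
{"fn": "carry_out", "kwargs": {
  "motion": [
    [[0,0,0],[-0.02,0.08,0],0.5],
    [[0,0,0],[0,0,-0.4],0.5],
    [[0,0,0],[0,0,-0.4],0.5],
    [[0,0,0],[0,0,0],0.5]
  ]
}}

```text
clock: 24.8
ee_pos: [594.1, -35.0, 102.7]
eef_rot: [-3.141, -0.0, 1.57]
contact_force: [0.7, -0.3, -2.6]
finger_gap: 58.7
```

No contact while sliding over the cell. Down onto the pins (expected TCP about 89.6).

Request:
{"fn": "carry_out", "kwargs": {
  "motion": [
    [[0,0,0],[0.02,0,-0.4],0.5],
    [[0,0,0],[0,0,-0.4],0.5],
    [[0,0,0],[0,0,-0.3],0.5],
    [[0,0,0],[0,0,0],0.5]
  ]
}}

```text
clock: 25.3
ee_pos: [594.4, -35.0, 91.8]
eef_rot: [-3.141, -0.0, 1.57]
contact_force: [0.4, 0.6, -2.1]
finger_gap: 58.7
```

Request:
{"fn": "carry_out", "kwargs": {
  "motion": [
    [[0,0,0],[0,0,-0.15],0.5],
    [[0,0,0],[0,0,-0.15],0.5],
    [[0,0,0],[0,0,0],0.5]
  ]
}}

```text
clock: 25.68
ee_pos: [594.6, -35.1, 89.7]
eef_rot: [3.141, 0.0, 1.57]
contact_force: [-1.2, 0.3, 5.0]
finger_gap: 58.3
```

Request:
{"fn": "carry_out", "kwargs": {
  "motion": [
    [[0,0,0.07],[0,0,-0.05],0.5],
    [[0,0,0.07],[0,0,0],0.5],
    [[0,0,0.07],[0,0,0],0.5],
    [[0,0,0.07],[0,0,0],0.5],
    [[0,0,0.07],[0,0,0],0.5]
  ]
}}

```text
clock: 26.3
ee_pos: [594.5, -35.1, 88.6]
eef_rot: [3.141, 0.0, 1.922]
contact_force: [0.2, 0.1, -2.2]
finger_gap: 58.5
```

Contact vanished, so it may have dropped. Stop turning and lower to test.

Request:
{"fn": "carry_out", "kwargs": {
  "motion": [
    [[0,0,0],[0,0,-0.15],0.5],
    [[0,0,0],[0,0,-0.15],0.5],
    [[0,0,0],[0,0,0],0.5]
  ]
}}

```text
clock: 26.68
ee_pos: [594.4, -35.1, 85.4]
eef_rot: [-3.141, -0.0, 1.919]
contact_force: [-0.6, 0.0, -2.5]
finger_gap: 57.9
```

```bash
python3 - <<'E'
from h import *
s=sense();print(s["ee_pos"],s["contact_force"],s["ft_torque"],s["eef_rot"])
E
```

```text
[594.39202875 -35.06109772  85.4352335 ] [-0.62048854  0.04064345 -2.5474725 ] [ 0.03097037 -0.00152214 -0.06204314] [-3.14142550e+00 -1.31217980e-04  1.91888975e+00]
```

Request:
{"fn": "carry_out", "kwargs": {
  "motion": [
    [[0,0,0],[0,0,-0.2],0.5],
    [[0,0,0],[0,0,-0.2],0.5],
    [[0,0,0],[0,0,-0.1],0.5],
    [[0,0,0],[0,0,0],0.5]
  ]
}}

```text
clock: 27.18
ee_pos: [594.4, -35.0, 80.6]
eef_rot: [3.142, -0.0, 1.92]
contact_force: [0.3, 0.8, -3.0]
finger_gap: 58.5
```

Request:
{"fn": "carry_out", "kwargs": {
  "motion": [
    [[0,0,0],[0,0,-0.2],0.5],
    [[0,0,0],[0,0,-0.2],0.5],
    [[0,0,0],[0,0,0],0.5],
    [[0,0,0],[0,0,0],0.5]
  ]
}}

```text
clock: 27.68
ee_pos: [594.6, -35.1, 77.1]
eef_rot: [3.141, 0.0, 1.92]
contact_force: [-2.7, 0.5, 6.6]
finger_gap: 58.5
```

Request:
{"fn": "carry_out", "kwargs": {
  "motion": [
    [[0,0,0],[0,0,-0.15],0.5],
    [[0,0,0],[0,0,-0.1],0.5],
    [[0,0,0],[0,0,0],0.5],
    [[0,0,0],[0,0,0],0.5]
  ]
}}

```text
clock: 28.18
ee_pos: [594.6, -35.1, 76.5]
eef_rot: [3.14, 0.001, 1.92]
contact_force: [-8.5, 0.1, 27.7]
finger_gap: 58.3
```

```bash
python3 - <<'E'
from look import *
look("home",(289,186),None,25);s=sense();print(s["ee_pos"],s["contact_force"],s["ft_torque"],s["eef_rot"])
E
```

```text
[594.59868123 -35.04544026  76.46330081] [-8.74865253  1.42629284 26.53346898] [ 0.08484935  1.79281058 -0.03914459] [3.14022298e+00 8.83209923e-04 1.91997938e+00]
```

View pics/home.png

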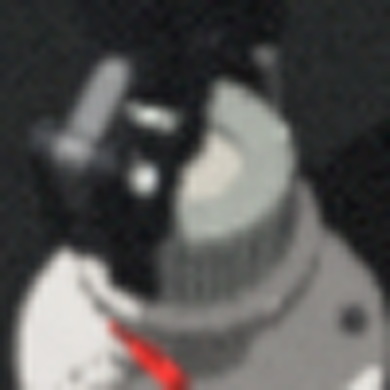

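Request:
{"fn": "carry_out", "kwargs": {
  "motion": [
    [[0,0,0],[-0.06,0,-0.03],0.5],
    [[0,0,0],[0,0,-0.03],0.5],
    [[0,0,0],[0,0,0],0.5],
    [[0,0,0],[0,0,0],0.5]
  ]
}}

```text
clock: 28.72
ee_pos: [594.6, -35.1, 76.5]
eef_rot: [3.139, 0.002, 1.92]
contact_force: [-7.3, 1.9, 31.2]
finger_gap: 59.0
```

```bash
python3 - <<'E'
from look import *
s=sense();print(s["ee_pos"],s["contact_force"],s["ft_torque"],s["eef_rot"])
th=np.linspace(0,2*np.pi,80)
i=cv2.imread("pics/home_scene_full.png");big=cv2.resize(i,None,fx=10,fy=10,interpolation=cv2.INTER_CUBIC)
# camera offset from shoulder edge & free rim: use known holder axis, apply local bias
o0=proj("scene",[[594.4,-35,96]])[0];b=np.array([288.8,184.0])-o0;print("bias px",b)
for z,r,c in((105,30,(0,0,255)),(70,30,(0,255,0)),(70,37,(255,0,0)),(105,15,(0,255,255)),(106,30,(255,0,255))):
    q=(proj("scene",np.c_[594.4+r*np.cos(th),-35+r*np.sin(th),0*th+z])+b)*10+4.5
    cv2.polylines(big,[np.round(q).astype(int)],True,c,1)
cv2.imwrite("pics/ov3.png",big[1560:2160,2580:3220])
E
```

```text
[594.59303174 -35.10239665  76.46509529] [-7.27595444  1.91378238 31.23222976] [ 0.04756393  1.74697881 -0.03000466] [3.13876905e+00 1.64548191e-03 1.91996879e+00]
bias px [0.91142139 1.04918514]
```

View pics/ov3.png

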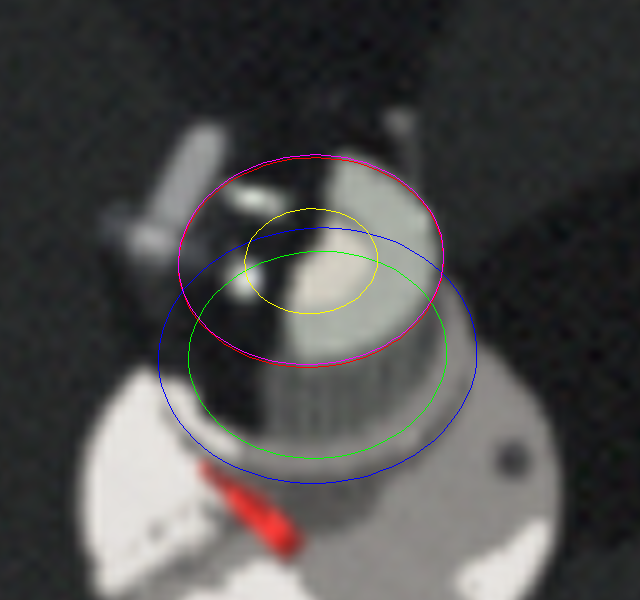

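Request:
{"fn": "carry_out", "kwargs": {
  "motion": [
    [[0,0,0],[-0.08,-0.02,0],0.5],
    [[0,0,0],[0,0,0],0.5],
    [[0,0,0],[0,0,0],0.5],
    [[0,0,0],[0,0,0],0.5]
  ],
  "force": 90
}}

```text
clock: 29.22
ee_pos: [594.6, -35.1, 76.6]
eef_rot: [3.137, 0.002, 1.92]
contact_force: [-3.2, 3.9, 30.3]
finger_gap: 58.3
```

```bash
python3 - <<'E'
from h import *
s=sense();print(s["ee_pos"],s["contact_force"],s["ft_torque"],s["eef_rot"],s["finger_gap"])
E
```

```text
[594.56409539 -35.11104114  76.55076315] [-3.1734352   3.94724739 30.26432365] [ 0.45422609  1.16215033 -0.02489157] [3.13707889e+00 2.20002878e-03 1.91992752e+00] 58.29865138708049
```

The moments show the press resultant about 20 mm to the -x side. The collar therefore bears on that edge and is tilted slightly (about 0.3° by tool pose). I'll level it with a small +y rotation.

Request:
{"fn": "carry_out", "kwargs": {
  "motion": [
    [[0,0.008,0],[0,0,0],0.5],
    [[0,0.008,0],[0,0,0],0.5],
    [[0,0,0],[0,0,0],0.5],
    [[0,0,0],[0,0,0],0.5]
  ]
}}

```text
clock: 29.72
ee_pos: [594.6, -35.1, 76.7]
eef_rot: [-3.132, -0.003, 1.92]
contact_force: [-6.3, 4.0, 30.0]
finger_gap: 58.5
```

```bash
cat > st.py <<'E'
from h import *
from scipy.spatial.transform import Rotation as Ro
s=sense();F=s["contact_force"];M=s["ft_torque"];L=.175
print(s["ee_pos"],F,M,s["finger_gap"])
print("axis",Ro.from_euler("xyz",s["eef_rot"]).as_matrix()[:,2],"rx,ry mm",1e3*(-L*F[0]-M[1])/F[2],1e3*(M[0]-L*F[1])/F[2])
E
python3 st.py
```

```text
[594.60428661 -35.06847558  76.69200124] [-6.28737632  3.97043624 30.01028777] [0.7749509  0.42499589 0.058525  ] 58.47969254705587
axis [-1.03847546e-02 -4.10866885e-04 -9.99945993e-01] rx,ry mm 22.502115776394515 2.6699031306181817
```

Request:
{"fn": "carry_out", "kwargs": {
  "motion": [
    [[0,-0.009,0],[0,0,0],0.5],
    [[0,0,0],[0,0,0],0.5],
    [[0,0,0],[0,0,0],0.5],
    [[0,0,0],[0,0,0],0.5]
  ]
}}

```text
clock: 30.22
ee_pos: [594.6, -35.1, 76.5]
eef_rot: [-3.14, -0.0, 1.92]
contact_force: [-5.2, 3.8, 29.0]
finger_gap: 58.3
```

```bash
python3 st.py
```

```text
[594.57351095 -35.07292056  76.53724157] [-5.22685319  3.82186312 28.96153347] [ 0.67864121  0.58241872 -0.05505266] 58.28079367101558
axis [-1.66732861e-03 -4.27814768e-04 -9.99998518e-01] rx,ry mm 11.4731695930942 0.3389035750634102
```

Request:
{"fn": "carry_out", "kwargs": {
  "motion": [
    [[0,-0.004,0],[0,0,-0.03],0.5],
    [[0,0,0],[0,0,-0.03],0.5],
    [[0,0,0],[0,0,0],0.5],
    [[0,0,0],[0,0,0],0.5]
  ]
}}

```text
clock: 30.72
ee_pos: [594.6, -35.1, 76.5]
eef_rot: [3.14, 0.001, 1.92]
contact_force: [-6.4, 4.0, 35.8]
finger_gap: 57.9
```

```bash
python3 st.py
```

```text
[594.57358874 -35.12158694  76.4909344 ] [-6.38282093  4.01671017 35.81837028] [0.45767107 1.40935795 0.03573242] 57.855687063302916
axis [ 2.31703048e-03 -5.75392888e-04 -9.99997150e-01] rx,ry mm -8.16241180746202 -6.84713483163073
```

Request:
{"fn": "carry_out", "kwargs": {
  "motion": [
    [[0,0.002,-0.02],[0,0,0],0.5],
    [[0,0,-0.02],[0,0,0],0.5],
    [[0,0,0],[0,0,0],0.5],
    [[0,0,0],[0,0,0],0.5]
  ]
}}

```text
clock: 31.22
ee_pos: [595.0, -35.3, 76.5]
eef_rot: [3.141, 0.001, 1.88]
contact_force: [-3.7, 3.3, 34.6]
finger_gap: 58.4
```

```bash
python3 st.py
```

```text
[594.95431226 -35.29562394  76.49785871] [-3.72581158  3.3001925  34.62138375] [0.31690073 1.01485572 0.04437987] 58.44033370147441
axis [ 1.29731773e-03 -7.41886197e-04 -9.99998883e-01] rx,ry mm -10.480190514964944 -7.528091919242397
```

Request:
{"fn": "carry_out", "kwargs": {
  "motion": [
    [[-0.001,0.002,0],[0,0,0.03],0.5],
    [[0,0,0],[0,0,0],0.5],
    [[0,0,0],[0,0,0],0.5],
    [[0,0,0],[0,0,0],0.5]
  ]
}}

```text
clock: 31.72
ee_pos: [594.9, -35.3, 76.5]
eef_rot: [-3.14, 0.001, 1.88]
contact_force: [-3.8, 2.6, 31.8]
finger_gap: 58.6
```

```bash
python3 st.py; python3 - <<'E'
from h import *
cv2.imwrite("pics/final.png",get_image("scene"))
E
```

```text
[594.94440578 -35.30732149  76.52271772] [-3.83245029  2.63644647 31.76069579] [0.48856458 0.51437688 0.12848532] 58.58945982419412
axis [-7.00769933e-04 -1.62868714e-03 -9.99998428e-01] rx,ry mm 4.921237165701863 0.8559777246160658
```

View pics/final.png

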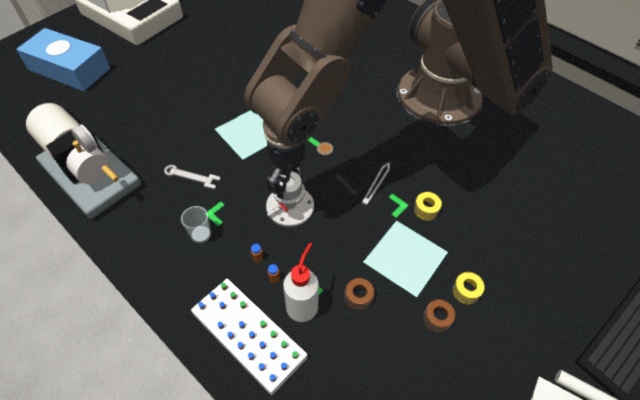

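The final picture shows both mats empty, the collar on the holder at (290,187), and every other object where it started. The press resultant is within 5 mm of the axis and the collar is level.

```bash
python3 -c "
from plant import finish_job;print(finish_job())"
```

```text
the job is handed in; nothing more can be done
None
```

The filter holder is loaded and handed in at about 32 s: the white cell is seated on the rim, and the collar is home and still gripped and pushed down. No verdict is reported.

**What I did:**
- I felt out the holder's axis with the jaws.
- I set the white cell on the rim and let go. A picture showed it level and centred.
- I lowered the silver collar onto the pins and turned it about 0.35 rad, and it dropped over them.
- I pressed it down to a hard stop, gripping at 90 N.

**Last checks:**
- **Push:** about 32 N downward, centred within 5 mm of the axis.
- **Level:** the tool's tilt is below 0.002 rad.
- **Seated:** the collar's height did not change with more push or with a small turn.
- **Other objects:** the last picture shows them all where they started.

**Checks that disagreed:**
- The hard stop is at 76.5 mm, where 76.1–76.2 mm was expected. I put the 0.3 mm down to slip in the grip, but I could not confirm that separately.
- At first the collar bore on one edge, tilted about 0.3°; I corrected it.
- I once thought the held cell had tilted and lowered it almost to the bench. An overlay showed it was level, so I carried on.

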